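# Hook, swing and cam-lock the drill-guide bar on the drilling jig

### The job

Fit the loose drill-guide bar on the drilling jig. Slide its slotted end under the head of the post while the bar still slants away from the fence and press the slot home on the post; keeping it pressed there, swing the bar round the post until it bears firmly along the fence, then turn the cam lever towards you until the cam grips the end of the bar snugly, and let go. Feel your way, without ramming the bar or forcing the cam, and leave the things lying around where they are.

Things in the scene. Friction and masses are not known exactly. Their poses are not given: they have to be found in the camera images.
- bar_grip (a point): the loose drill-guide bar: mid-brown wood with three steel bushes on top, 320 mm long, 38 wide, 28 thick, 0.24 kg, flat on the jig's board, slanting from the fence. This point: on its centreline, half-way up, 45 mm from its plain end, a good place to grip it across its width. Axes: y along the bar towards its slotted end, x across (towards the fence when fitted), z up. Slide it flat on the board
- bar_slot (a point): where the post's axis lies when the slot in the bar's other end is home: on the centreline, half-way up, 244 mm from bar_grip along the bar's +y, 289 mm from the plain end. The slot is 13 mm wide, its bottom 5 mm behind this point, its open mouth 31 mm beyond it, between two prongs 12.5 mm wide with rounded tips. Axes as bar_grip
- bar: the bar itself; origin under its centre, 115 mm from bar_grip, same axes
- jig: the drilling jig: a plywood board 230 x 400 x 18 mm, fixed to the table, carrying post, fence and cam. Origin on the table. Axes: x from the open front (robot's side) towards the fence, y along the fence towards the post (robot's left), z up. Post axis at x 30, y 150 mm. The fitted bar has its y axis along the jig's y and its centreline at x 30 mm
- post_axis (a point): axis of the fixed steel post at the left of the jig, 14 mm above the board. The post is 10 mm in diameter; from 32.5 to 43.5 mm above the board it has a knurled head 26 mm in diameter, so the bar can only enter flat, slot first. Axes as the jig
- post: that post; origin on its axis at the board's surface
- fence_face (a point): middle of the fence's front face, 14 mm above the board: a beech rail 155 mm long, 32 high, on the far side of the jig, 50 to 205 mm from the post along the bar's line, so that the fitted bar's last 84 mm stick out past it with room for a finger behind. Axes as the jig: the face looks to -x. The fitted bar's centreline is 19 mm in front of the face
- fence: the fence; origin at the foot of its front face, axes as the jig
- cam_pivot (a point): pivot of the eccentric cam beyond the bar's plain end, 14 mm above the board: an aluminium disc 36 mm in diameter, its centre 6 mm off the pivot. With the lever open only 2 to 6 mm are free between disc and the end of a bar whose slot is home, so a bar not kept against the post fouls the cam as it swings. Axes as the jig
- cam_foot: the cam's fixed foot plate on the board, with the cam it carries; origin under the pivot. It is set anywhere within a few millimetres along the jig's y, so the lever angle at which the cam meets the bar differs each time and has to be felt
- cam (a joint): angle of the cam lever, rad: 0 to 0.3 at the start, lever pointing away from the bar (0: along the jig's -y); grows as the lever turns clockwise seen from above, towards the robot (1.57: along the jig's -x); stop at 1.9. The disc meets a seated bar between 0.6 and 1.25 and then tightens within 0.2 rad; the cam stays where it is left. Drag at the knob: 1 to 2 N free, 3 to 8 N more when snug
- cam_knob (a point): middle of the upright black knob at the end of the cam lever: 20 mm in diameter, 33 mm high, top 70 mm above the table, 65 mm from the pivot
- pencil: red pencil lying on the front left of the jig's board: leave it
- tape_measure: yellow tape measure left of the jig: leave it
- sanding_block: brown sanding block right of the jig: leave it

How it is judged:
By the outcome, as a careful person would: the job done as asked, in the order asked, and still so for the second after the job is handed in, with the robot touching nothing.
It also fails if it takes over 72 s, if anything falls off the work surface, if the arm or the gripper's body presses on something with over 40 N, if the wrist force passes 120 N, or if a joint passes its speed limit or range.

### The arm

A 7-joint arm with a two-finger parallel gripper is mounted at the origin on a cart in front of the work surface, level with it; the furniture and walls round the work are solid. World frame = base frame: x ahead of the robot, y to its left, z up, the work surface at z = 0. Lengths are in m, angles in rad, forces in N, time in s.
With the tool pointing down it reaches from about 0.4 to 0.9 m from the base axis. Payload 5.6 kg.
Tool frame: the origin (TCP) lies midway between the tips of the shut fingers; the grasp point (between the pads) lies 19 mm behind it; z points along the fingers, y is the line along which they close (so a half turn about z gives the same grasp; the last joint's range is limited). The gripper opens to 92 mm and grips with 3 to 60 N. Pads are 20 mm wide; open, the fingers measure 128 mm over their backs; the gripper's body (75 mm by 189 mm) begins 69 mm behind the grasp point.
Start: joints at [1.259, 0.468, -0.012, 1.603, 0.006, 1.071, -0.056], TCP at [0.173, -0.627, 0.215] pointing down, gripper open.
Joint ranges: [-2.53, 2.53], [-0.31, 2.02], [-1.57, 1.55], [0.28, 2.44], [-1.29, 4.43], [0.15, 1.84], [-2.92, 2.92]. Speed limits (rad/s): [2.57, 2.57, 3.14, 3.14, 3.14, 3.14, 3.14].

### API

Orientations are given as a unit quaternion [x, y, z, w].
In Python, from bench import monitor, cams, ctrl gives the robot as it stands.
- The arm moves only by the shell command python3 -m handwheel 'ROWS' [OPENING] [FORCE]. ROWS is JSON, a list of rows, each a list of 6 numbers: the shift along the tool's x, y, z in mm, then the turn, a rotation vector about the tool's x, y, z in degrees. A call has 1 to 20 rows; each row shifts and turns the commanded pose from where the row before left it, along the tool's axes as they then stand; what a row does not reach is not made up. A row lasts 1/12 s, in which the tool goes at most 41.7 mm and 7.16 degrees, less where a joint would pass 70% of its speed; a pose out of reach is approached as far as the arm can. A call is refused whole if a number of a shift passes 41.7 or a number of a turn 7.16, either way. A call with a gripper value outside its range is refused whole. OPENING is the closure, from 0 (fully open) to 1 (shut), set as the call begins (- or left out, the last holds). The fingers move at their own pace and stop on an object; FORCE is the grip in N (left out, the last holds). Time passes only in rows, so rows that do not move let the fingers close. It gives the time, the measured TCP pose, the force, the opening and the grip force at its end, in the units of the state.
- monitor.get_state(): the state, without advancing time (a new reading comes with each control period).
- cams.read_camera(name): name is "side" or "top" or "wrist"; returns a dict with "img" (420x560x3 uint8, blue, green, red), "z_map" (420x560 float32, m along the optical axis (not along the pixel's ray), 0 where there is no reading), "fovy" (degrees; the focal length in pixels is half the picture's height over the tangent of half this angle, whatever the lens; pixels are square), "cx", "cy" (the principal point, pixels), "eye" and "rotation" of the camera in the world. Camera axes: x right, y down, z forward; pixel columns grow to the right and rows downward; lengths in m; the calibration is good to about 2 mm. The wrist camera is an equidistant fisheye: a pixel r from the principal point sees the ray r / f radians off the axis. A picture is of the moment at which its call begins.
- ctrl.sign_off(): hands the job in; it is judged then, once.
The state is a dict: "clock": time; "joint_pos": joint angles; "qvel": joint speeds; "effort": joint torques, N m; "tcp_pos": TCP position; "ee_rot": TCP orientation; "contact_force": force on the tool from outside, world axes, zero at the start; "ft_torque": the same for the moment, N m; "width": finger opening in m; "gripper_force": force on a finger pad.
Only numpy, scipy, OpenCV 4.12 (cv2) and the standard library are available. Lean on these libraries where they do the work, as an engineer would, in place of code of your own. Each camera call takes 0.05 s, during which the arm holds its last target. There are 200 camera calls.

## Working session

There is one attempt and no reset: what is moved stays moved. The work goes in short steps, Python scripts to look and compute and a shell command to move; the robot and the scene stay as the last step left them, time stands still between calls to the robot, and variables do not carry over. Pictures are saved under pics/ and viewed, at most 12 in all, crops included, and the job is handed in when it is done.

```bash
mkdir -p pics; cat > h.py <<'E'
import numpy as np, cv2
from bench import monitor, cams, ctrl
from scipy.spatial.transform import Rotation as R
def cam(n):
    c=cams.read_camera(n); c['f']=c['img'].shape[0]/2/np.tan(np.radians(c['fovy'])/2)
    c['R']=np.array(c['rotation']); 
    if c['R'].size==4: c['R']=R.from_quat(c['R']).as_matrix()
    c['eye']=np.array(c['eye']); return c
def plane(c,uv,z):
    uv=np.atleast_2d(uv).astype(float); d=np.c_[(uv[:,0]-c['cx'])/c['f'],(uv[:,1]-c['cy'])/c['f'],np.ones(len(uv))]@c['R'].T
    return c['eye']+d*((z-c['eye'][2])/d[:,2])[:,None]
def proj(c,p):
    q=(np.atleast_2d(p)-c['eye'])@c['R']; return q[:,:2]/q[:,2:]*c['f']+[c['cx'],c['cy']]
E
python3 - <<'E'
from h import *
for n in("top","side"):
    c=cam(n); cv2.imwrite(f"pics/{n}0.png",c['img']); print(n,c['eye'],c['R'],c['f'],c['cx'],c['cy'])
s=monitor.get_state(); print(s['tcp_pos'],s['ee_rot'],s['contact_force'],s['width'],s['clock'])
E
```

```text
top [ 0.44086279 -0.00201826  0.98003808] [[-0.00487913 -0.99589311  0.09040523]
 [-0.9999449   0.00569922  0.00881533]
 [-0.00929437 -0.09035724 -0.99586605]] 405.1312894033603 276.63927216133106 206.6463775799201
side [ 0.51843219 -0.96393991  0.72544247] [[ 0.99967684  0.00938086  0.02362659]
 [-0.01413081 -0.56752954  0.82323177]
 [ 0.02113141 -0.82329959 -0.56721358]] 443.40737530941306 276.32525670882376 215.2265815171408
[ 0.1724104  -0.62620471  0.2137689 ] [ 9.90986807e-01  1.33957284e-01 -1.58524717e-04 -7.54079398e-04] [ 0.22907023 -0.35929801  0.73658719] 0.0919255941195853 0.1
```

View pics/top0.png

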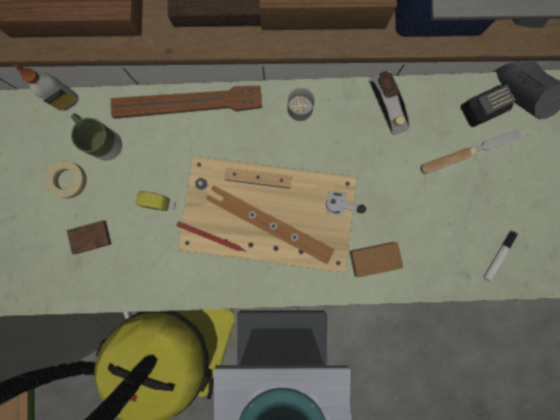

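View pics/side0.png

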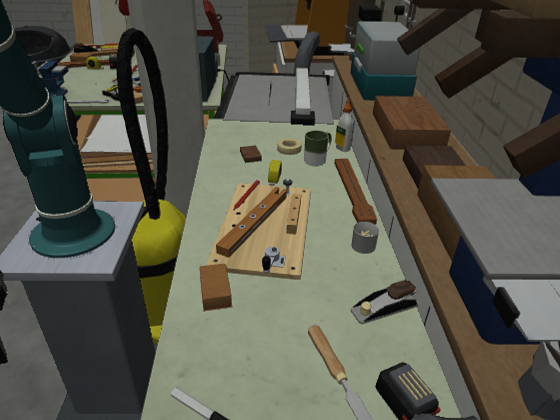

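The top view shows the bar from its slotted end at (213,193) to its plain end at (330,258). The post head is at (201,183), the fence at (225–291, 170–187), the cam at (337,202), its knob at (361,209) and the pencil at (178–245, 225–249). The side view agrees. Next I'll measure these.

```bash
python3 - <<'E'
from h import *
def rect(c,m,z,nm):
    cs,_=cv2.findContours(m,cv2.RETR_EXTERNAL,cv2.CHAIN_APPROX_NONE); k=max(cs,key=cv2.contourArea)
    P=plane(c,k[:,0,:],z)[:,:2]; r=cv2.minAreaRect((P*1000).astype(np.float32)); print(nm,cv2.contourArea(k),r,'\n',cv2.boxPoints(r).round(1).tolist()); return k
for n,roi,pts in(("top",(150,145,390,280),dict(bar=(290,237),board=(215,230),fence=(240,177),post=(201,183),knob=(362,209),pencil=(210,237))),("side",(200,170,320,280),dict(bar=(240,235),board=(285,255),fence=(293,215),knob=(267,264)))):
    c=cam(n); hsv=cv2.cvtColor(c['img'],cv2.COLOR_BGR2HSV)
    for k,(u,v) in pts.items(): print(n,k,hsv[v,u],c['z_map'][v,u])
    big=cv2.resize(c['img'][roi[1]:roi[3],roi[0]:roi[2]],None,fx=800/(roi[2]-roi[0]) if n=="top" else 5,fy=800/(roi[2]-roi[0]) if n=="top" else 5,interpolation=cv2.INTER_CUBIC)
    cv2.imwrite(f"pics/{n}_crop.png",big)
E
```

```text
top bar [ 14  79 120] 0.9323058
top board [ 19  87 155] 0.9626933
top fence [ 17 101 151] 0.94343305
top post [102  10 129] 0.9231139
top knob [10 14 55] 0.91067725
top pencil [  3 153 118] 0.9523254
side bar [ 14 158 124] 1.1223959
side board [ 20  92 170] 1.1048532
side fence [ 18 114 159] 1.1938703
side knob [30 28  9] 1.0153077
```

View pics/top_crop.png

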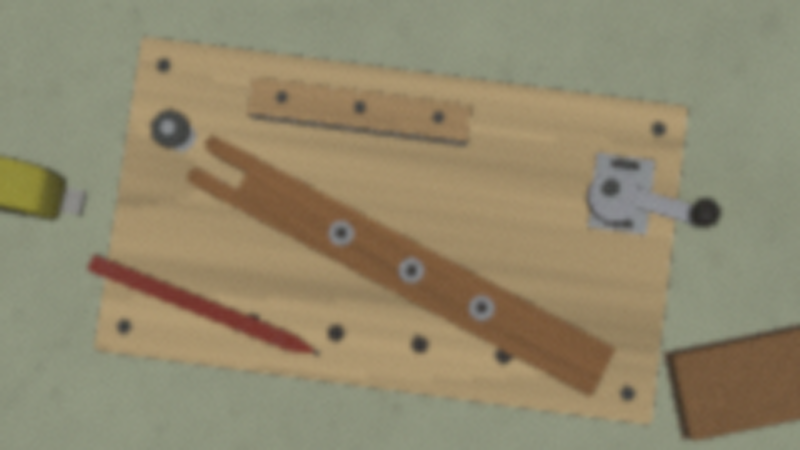

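The crop (scale 3.33, offset 150,145) shows three bushes at (341,233), (411,270) and (481,308). The slot mouth is at about (201,158), the post head at (171,129), the plain end at (602,372), the cam pivot at about (611,188) and the knob at (704,212).

```bash
cat >> h.py <<'E'
def barpose(c, lo=(3,100,60), hi=(17,255,140)):
    pass
E
python3 - <<'E'
from h import *
c=cam("top"); s=800/240
def P(u,v,z): return plane(c,[(u+.5)/s-.5+150,(v+.5)/s-.5+145],z)[0,:2]*1000
bc=[P(*p,.018) for p in((141,37),(688,105),(652,424),(96,350))]
r=cv2.minAreaRect(np.array(bc,np.float32)); print("board",r, np.round(bc))
jo=np.mean(bc,0); yj=(bc[0]-bc[1]+bc[3]-bc[2]); yj/=np.linalg.norm(yj); xj=np.array([yj[1],-yj[0]]); print("jo",jo,"yj",yj,"ang",np.degrees(np.arctan2(-yj[0],yj[1])))
post=P(171,129,.0615); print("post",post,"pred",jo+30*xj+150*yj)
fn=[P(248,115,.05),P(468,143,.05)]; print("fence front ends in jig",[((f-jo)@xj,(f-jo)@yj) for f in fn])
print("pivot",P(611,188,.045),"jig",[(P(611,188,.045)-jo)@a for a in(xj,yj)],"knob",P(704,212,.07),[(P(704,212,.07)-jo)@a for a in(xj,yj)])
b=[P(*p,.046) for p in((341,233),(411,270),(481,308))]
pe=(P(613,348,.046)+P(590,396,.046))/2; m=(P(210,140,.046)+P(192,176,.046))/2
print("bushes",b,"plain end",pe,"mouth",m,np.linalg.norm(m-pe))
img=c['img'].astype(int); hsv=cv2.cvtColor(c['img'],cv2.COLOR_BGR2HSV)
mk=np.zeros(hsv.shape[:2],np.uint8); cv2.fillPoly(mk,[np.array([[203,187],[222,182],[340,248],[328,268],[225,222],[203,198]])],255)
t,bm=cv2.threshold(hsv[...,2][mk>0].reshape(-1,1),0,255,cv2.THRESH_OTSU); print("thr",t)
bm=((hsv[...,2]<t)&(mk>0)).astype(np.uint8); bm=cv2.morphologyEx(bm,cv2.MORPH_CLOSE,np.ones((5,5)))
cs,_=cv2.findContours(bm,0,cv2.CHAIN_APPROX_NONE); k=max(cs,key=cv2.contourArea); r=cv2.minAreaRect((plane(c,k[:,0],.046)[:,:2]*1000).astype(np.float32)); print("bar rect",r)
yb=m-pe; yb/=np.linalg.norm(yb); ybb=b[0]-b[2]; ybb/=np.linalg.norm(ybb); print("yb",yb,ybb,"grip",pe+45*yb,"slot",pe+289*yb,"ang",np.degrees(np.arctan2(-yb[0],yb[1])),np.degrees(np.arctan2(-ybb[0],ybb[1])))
print(R.from_quat(monitor.get_state()['ee_rot']).as_matrix().round(3))
E
```

```text
board ((513.2415161132812, 28.255599975585938), (398.2056579589844, 228.87339782714844), 82.44065856933594) [[ 653.  211.]
 [ 600. -184.]
 [ 374. -154.]
 [ 427.  239.]]
jo [513.58343729  28.01758052] yj [0.13339953 0.99106234] ang -7.666082820063092
post [578.86998289 179.38318942] pred [563.3252375  172.67494574]
fence front ends in jig [(np.float64(62.497832847544416), np.float64(109.32911956863865)), (np.float64(62.48615193152737), np.float64(-45.125511588033476))]
pivot [ 538.02174247 -124.30670322] jig [np.float64(44.5398722963047), np.float64(-147.70280278837126)] knob [ 518.76834957 -183.46048677] [np.float64(33.349646755884336), np.float64(-208.8962836490453)]
bushes [array([507.63146862,  63.43017407]), array([481.71212538,  14.97018457]), array([455.2579054 , -33.19801155])] plain end [ 411.07871595 -115.46777092] mouth [560.65178837 161.2176729 ] 314.5265311807821
thr 141.0
bar rect ((486.38861083984375, 32.98960876464844), (336.0577392578125, 48.572998046875), 62.53588104248047)
yb [0.47554994 0.87968873] [0.47651735 0.87916507] grip [432.47846316 -75.88177821] slot [548.51264805 138.76227118] ang -28.39516247952895 -28.458190733023528
[[ 0.964  0.265 -0.   ]
 [ 0.265 -0.964  0.001]
 [-0.    -0.001 -1.   ]]
```

```bash
python3 -m handwheel '[[22,-25.6,0,0,0,0],[22,-25.6,0,0,0,0],[22,-25.6,0,0,0,0],[22,-25.6,0,0,0,0],[22,-25.6,0,0,0,0],[22,-25.6,0,0,0,0],[22,-25.6,0,0,0,0],[22,-25.6,0,0,0,0],[22,-25.6,0,0,0,0],[22,-25.6,0,0,0,0],[22,-25.6,0,0,0,0],[22,-25.6,0,0,0,0],[22,-25.6,0,0,0,0],[22,-25.6,0,0,0,0],[22,-25.6,0,0,0,0],[22,-25.6,0,0,0,0],[22,-25.6,0,0,0,0],[22,-25.6,0,0,0,0]]' 0.3 20
python3 -m handwheel '[[0,0,10,0,0,-5.8],[0,0,10,0,0,-5.8],[0,0,10,0,0,-5.8],[0,0,10,0,0,-5.8],[0,0,10,0,0,-5.8],[0,0,10,0,0,-5.8],[0,0,10,0,0,-5.8],[0,0,10,0,0,-5.6],[0,0,0,0,0,0],[0,0,0,0,0,0]]'
cat >> h.py <<'E'
def go(xy,ang=None,z=None):
    "tool shift to world xy (mm); ang = wanted world angle of the tool y axis"
    s=monitor.get_state(); p=np.array(s['tcp_pos'])*1000; M=R.from_quat(s['ee_rot']).as_matrix()
    t=np.array([*xy,p[2] if z is None else z]); a=np.degrees(np.arctan2(M[1,1],M[0,1]))
    print("t",s['clock'],"tcp",p.round(1),"yang",a.round(2),"zaxis",M[:,2].round(4),"shift",(M.T@(t-p)).round(1),"turn z",None if ang is None else round(-(ang-a),2),"F",np.round(s['contact_force'],2),"T",np.round(s['ft_torque'],2),"w",round(s['width']*1000,1),"g",s['gripper_force'])
E
python3 - <<'E'
from h import *
go((432.5,-75.9),-28.4)
c=cams.read_camera("wrist"); cv2.imwrite("pics/w1.png",c['img']); print(c['fovy'],c['cx'],c['cy'],c['eye'],c['rotation'])
E
```

```text
clock: 1.75
tcp_pos: [0.4324, -0.0758, 0.2149]
ee_rot: [0.991, 0.134, 0.0, 0.0]
contact_force: [0.2, -0.3, -0.3]
width: 0.0643
gripper_force: 0.0
clock: 2.58
tcp_pos: [0.4317, -0.0773, 0.1344]
ee_rot: [0.86, 0.511, -0.0, -0.0]
contact_force: [0.6, -0.6, -0.2]
width: 0.0642
gripper_force: 0.0
t 2.5833 tcp [431.7 -77.3 134.4] yang -28.56 zaxis [-1.e-03  4.e-04 -1.e+00] shift [ 1.5  0.  -0. ] turn z -0.16 F [ 0.56 -0.61 -0.16] T [-0.02 -0.06 -0.02] w 64.2 g 0.0
65.70646984690485 284.87089940425307 204.1207761086706 [ 0.471768   -0.00346647  0.30472904] [ 0.95830439 -0.24391047 -0.03785257  0.14397071]
```

View pics/w1.png

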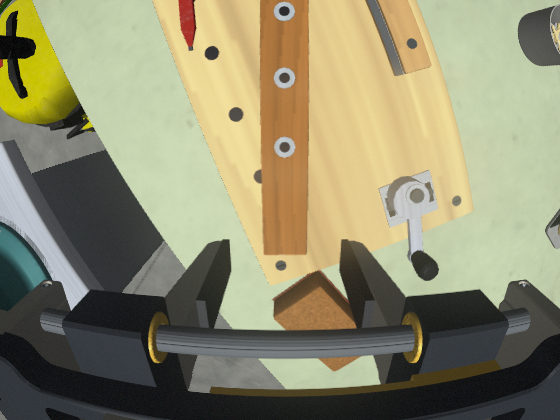

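The wrist view shows the bar (columns 262–308) centred between the fingers, the cam pivot at (415,196) and the knob at (425,266). I'll descend and grip.

```bash
python3 -m handwheel '[[1.5,0,15,0,0,0],[0,0,15,0,0,0],[0,0,15,0,0,0],[0,0,15,0,0,0],[0,0,15,0,0,0],[0,0,15,0,0,0],[0,0,10,0,0,0],[0,0,6,0,0,0],[0,0,4,0,0,0],[0,0,0,0,0,0],[0,0,0,0,0,0]]'
python3 -m handwheel '[[0,0,0,0,0,0],[0,0,0,0,0,0],[0,0,0,0,0,0],[0,0,0,0,0,0],[0,0,0,0,0,0],[0,0,0,0,0,0],[0,0,0,0,0,0],[0,0,0,0,0,0]]' 0.75 25
cat >> h.py <<'E'
def look():
    c=cam("top"); s=3.3333; hsv=cv2.cvtColor(c['img'],cv2.COLOR_BGR2HSV); return c,hsv
E
python3 - <<'E'
from h import *
go((432.5,-75.9),-28.4)
c=cam("top"); cv2.imwrite("pics/t2.png",cv2.resize(c['img'][160:280,170:350],None,fx=4.4,fy=4.4,interpolation=cv2.INTER_CUBIC))
E
```

```text
clock: 3.55
tcp_pos: [0.4331, -0.076, 0.025]
ee_rot: [0.859, 0.512, 0.0, 0.0]
contact_force: [0.7, -0.0, -0.5]
width: 0.0644
gripper_force: 0.0
clock: 4.22
tcp_pos: [0.4328, -0.0761, 0.0248]
ee_rot: [0.859, 0.512, -0.0, 0.0]
contact_force: [-1.7, 0.6, 5.3]
width: 0.0381
gripper_force: 25.0
t 4.2167 tcp [432.8 -76.1  24.8] yang -28.4 zaxis [ 1.e-04 -4.e-04 -1.e+00] shift [-0.  -0.4 -0. ] turn z 0.0 F [-1.66  0.61  5.28] T [-0.04  0.31  0.05] w 38.1 g 24.99924212694168
```

View pics/t2.png

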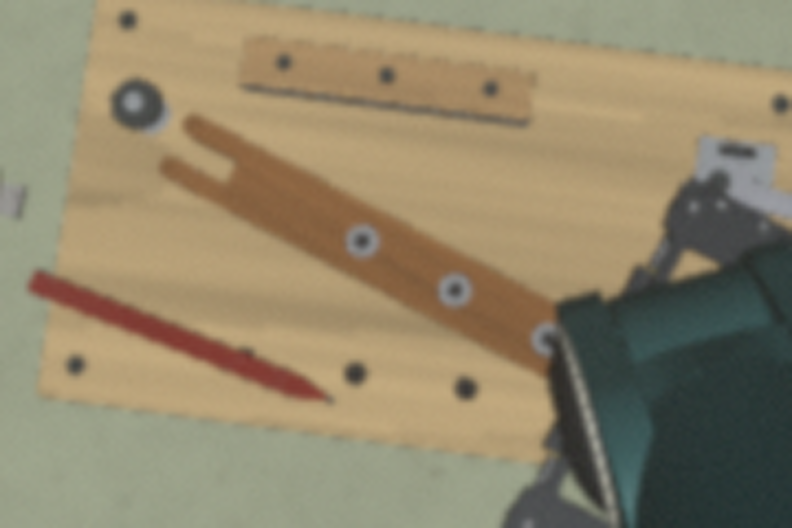

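The grip is good: the bar runs centred into the fingers with 38 mm opening, the slot mouth is at (176,145) and the post head at (138,104) in this crop. Next I'll shift the bar sideways and advance it slowly.

```bash
python3 -m handwheel '[[0,1.4,0,0,0,0],[0,1.4,0,0,0,0],[0,1.4,0,0,0,0],[0,1.4,0,0,0,0],[0,1.4,0,0,0,0],[2,0,0,0,0,0],[2,0,0,0,0,0],[2,0,0,0,0,0],[2,0,0,0,0,0],[0,0,0,0,0,0],[0,0,0,0,0,0]]'
python3 - <<'E'
from h import *
go((432.8,-76.1),-28.4)
c=cam("top"); a=cv2.resize(c['img'][165:225,180:255],None,fx=8,fy=8,interpolation=cv2.INTER_CUBIC)
c2=cam("side"); b=cv2.resize(c2['img'][172:212,262:312],None,fx=8,fy=8,interpolation=cv2.INTER_CUBIC)
o=np.zeros((480,1000,3),np.uint8); o[:480,:600]=a; o[:320,600:]=b; cv2.imwrite("pics/t3.png",cv2.resize(o,(800,384)))
E
```

```text
clock: 5.18
tcp_pos: [0.4402, -0.0735, 0.0246]
ee_rot: [0.859, 0.512, -0.003, -0.0]
contact_force: [-6.5, -3.9, 12.0]
width: 0.038
gripper_force: 25.0
t 5.1833 tcp [440.2 -73.5  24.6] yang -28.39 zaxis [-0.0052 -0.0025 -1.    ] shift [-5.8 -5.3  0. ] turn z 0.01 F [-6.52 -3.92 11.98] T [-0.58  1.72  0.37] w 38.0 g 25.006810426712036
```

View pics/t3.png

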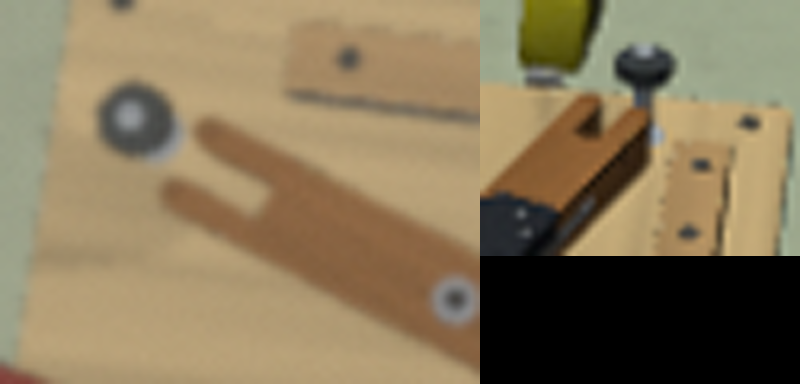

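The left panel shows the prong tips at (205,125) and (170,185), short of the post at about (143,123). The bar is lagging the command by 2 mm because of friction under a downward load of 12 N, so I'll relieve the load.

```bash
python3 -m handwheel '[[0,0,-1,0,0,0],[0,0,-1,0,0,0],[0,0,0,0,0,0],[0,0,0,0,0,0],[0,0,0,0,0,0]]'; python3 -c "
from h import *
go((432.8,-76.1),-28.4)"
```

```text
clock: 5.7
tcp_pos: [0.4426, -0.0722, 0.0263]
ee_rot: [0.859, 0.512, -0.0, -0.0]
contact_force: [-0.8, -0.2, -2.7]
width: 0.0379
gripper_force: 25.0
t 5.7 tcp [442.6 -72.2  26.3] yang -28.4 zaxis [-3.e-04  2.e-04 -1.e+00] shift [-8.1 -6.8  0. ] turn z -0.0 F [-0.76 -0.17 -2.73] T [-0.26  0.09 -0.01] w 37.9 g 24.97156709432602
```

```bash
python3 -m handwheel '[[1,0.2,0.5,0,0,0],[1.5,0,0,0,0,0],[1.5,0,0,0,0,0],[1.5,0,0,0,0,0],[1.5,0,0,0,0,0],[1,0,0,0,0,0],[0,0,0,0,0,0]]';python3 -m handwheel '[[1,0,0,0,0,0],[1,0,0,0,0,0],[1,0,0,0,0,0],[1,0,0,0,0,0],[0,0,0,0,0,0]]'; python3 -m handwheel '[[1,0,0,0,0,0],[1,0,0,0,0,0],[1,0,0,0,0,0],[1,0,0,0,0,0],[0,0,0,0,0,0]]'; python3 -c "
from h import *
go((432.8,-76.1),-28.4)
c=cam('top'); a=cv2.resize(c['img'][165:225,180:255],None,fx=8,fy=8,interpolation=cv2.INTER_CUBIC); cv2.imwrite('pics/t4.png',a)
"
```

```text
clock: 6.28
tcp_pos: [0.4469, -0.0649, 0.0261]
ee_rot: [0.859, 0.512, 0.0, -0.0]
contact_force: [0.4, 0.2, -2.7]
width: 0.0378
gripper_force: 25.0
clock: 6.7
tcp_pos: [0.4487, -0.0616, 0.0261]
ee_rot: [0.859, 0.512, 0.0, -0.0]
contact_force: [0.6, -0.3, -2.5]
width: 0.0377
gripper_force: 25.0
clock: 7.12
tcp_pos: [0.4507, -0.058, 0.0261]
ee_rot: [0.859, 0.512, 0.0, 0.0]
contact_force: [-0.5, 0.7, -2.9]
width: 0.0379
gripper_force: 25.0
t 7.1167 tcp [450.7 -58.   26.1] yang -28.39 zaxis [ 3.e-04  1.e-04 -1.e+00] shift [-24.4  -7.1  -0. ] turn z 0.01 F [-0.5   0.73 -2.89] T [-0.15  0.05  0.05] w 37.9 g 24.971027076244354
```

View pics/t4.png

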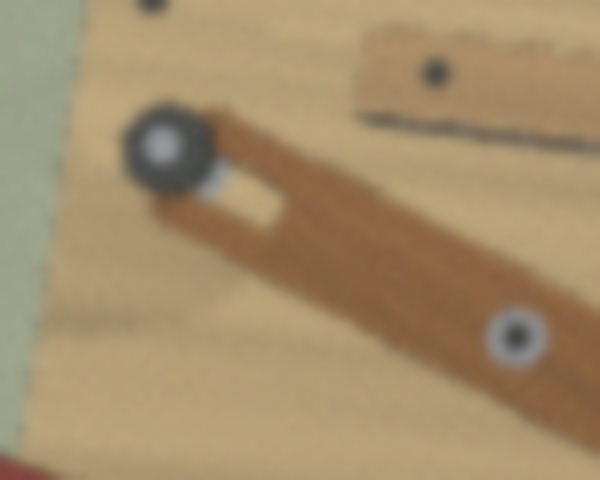

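The post shaft (215,180) is now between the prongs and there are no contact forces. I'll carry on towards home, feeling for contact.

```bash
python3 -m handwheel '[[1.5,0,0.4,0,0,0],[1.5,0,0,0,0,0],[1.5,0,0,0,0,0],[1.5,0,0,0,0,0],[1.5,0,0,0,0,0],[1.5,0,0,0,0,0],[0,0,0,0,0,0]]';python3 -m handwheel '[[1.5,0,0,0,0,0],[1.5,0,0,0,0,0],[1.5,0,0,0,0,0],[1.5,0,0,0,0,0],[1.5,0,0,0,0,0],[1,0,0,0,0,0],[0,0,0,0,0,0]]'; python3 -c "
from h import *
go((432.8,-76.1),-28.4)
"
```

```text
clock: 7.75
tcp_pos: [0.455, -0.05, 0.0257]
ee_rot: [0.859, 0.512, 0.0, 0.0]
contact_force: [0.5, -0.2, -1.5]
width: 0.0379
gripper_force: 25.0
clock: 8.33
tcp_pos: [0.459, -0.0425, 0.0257]
ee_rot: [0.859, 0.512, 0.0, -0.0]
contact_force: [-0.1, 0.6, -2.1]
width: 0.0381
gripper_force: 25.0
t 8.3333 tcp [459.  -42.5  25.7] yang -28.38 zaxis [ 3.e-04  2.e-04 -1.e+00] shift [-42.   -7.1  -0. ] turn z 0.02 F [-0.09  0.61 -2.13] T [-0.13 -0.03 -0.03] w 38.1 g 24.97120052576065
```

```bash
python3 -m handwheel '[[1,0,0.2,0,0,0],[1,0,0,0,0,0],[1,0,0,0,0,0],[1,0,0,0,0,0],[1,0,0,0,0,0],[0,0,0,0,0,0]]';python3 -m handwheel '[[1,0,0,0,0,0],[1,0,0,0,0,0],[0,0,0,0,0,0]]';python3 -m handwheel '[[1,0,0,0,0,0],[1,0,0,0,0,0],[0,0,0,0,0,0]]'; python3 -c "
from h import *
go((432.8,-76.1),-28.4)
"
```

```text
clock: 8.83
tcp_pos: [0.4613, -0.0382, 0.0255]
ee_rot: [0.859, 0.512, 0.0, -0.0]
contact_force: [-0.2, 0.5, -1.8]
width: 0.0378
gripper_force: 25.0
clock: 9.08
tcp_pos: [0.4623, -0.0365, 0.0255]
ee_rot: [0.859, 0.512, 0.0, -0.0]
contact_force: [0.3, 0.3, -2.3]
width: 0.038
gripper_force: 25.0
clock: 9.33
tcp_pos: [0.4632, -0.0347, 0.0255]
ee_rot: [0.859, 0.512, 0.0, -0.0]
contact_force: [-0.5, 0.3, -2.4]
width: 0.0377
gripper_force: 25.0
t 9.3333 tcp [463.2 -34.7  25.5] yang -28.39 zaxis [ 1.e-04  1.e-04 -1.e+00] shift [-50.9  -7.1  -0. ] turn z 0.01 F [-0.48  0.33 -2.44] T [-0.1   0.02 -0.02] w 37.7 g 24.97130423784256
```

```bash
python3 -m handwheel '[[1,0,0.3,0,0,0],[1,0,0,0,0,0],[0,0,0,0,0,0]]';python3 -m handwheel '[[1,0,0,0,0,0],[0,0,0,0,0,0]]';python3 -m handwheel '[[1,0,0,0,0,0],[0,0,0,0,0,0]]'; python3 -c "
from h import *
go((432.8,-76.1),-28.4)
"
```

```text
clock: 9.58
tcp_pos: [0.4642, -0.033, 0.0252]
ee_rot: [0.859, 0.512, 0.0, -0.0]
contact_force: [-0.3, -0.0, -1.6]
width: 0.0377
gripper_force: 25.0
clock: 9.75
tcp_pos: [0.4646, -0.0322, 0.0252]
ee_rot: [0.859, 0.512, 0.0, -0.0]
contact_force: [0.5, -0.1, -2.6]
width: 0.0376
gripper_force: 25.0
clock: 9.92
tcp_pos: [0.4646, -0.0319, 0.0251]
ee_rot: [0.859, 0.512, -0.001, 0.0]
contact_force: [-1.6, -2.5, -2.1]
width: 0.0378
gripper_force: 25.0
t 9.9167 tcp [464.6 -31.9  25.1] yang -28.43 zaxis [-9.e-04 -6.e-04 -1.e+00] shift [-54.   -6.9   0.1] turn z -0.03 F [-1.62 -2.54 -2.14] T [-0.44  0.21 -0.  ] w 37.8 g 24.972206354141235
```

The slot is home, with 3 N felt at 54 mm. I'll add a small preload and swing about the post (radius 244 mm: 1.5° per row is 6.39 mm sideways and 0.08 mm forward).

```bash
python3 -m handwheel '[[0.8,0,0,0,0,0],[0.7,0,0,0,0,0],[0,0,0,0,0,0]]' 0.75 40;python3 -m handwheel '[[0.08,6.39,0,0,0,-1.5],[0.08,6.39,0,0,0,-1.5],[0.08,6.39,0,0,0,-1.5],[0.08,6.39,0,0,0,-1.5],[0.08,6.39,0,0,0,-1.5],[0,0,0,0,0,0]]'; python3 -c "
from h import *
go((464.6,-31.9),-7.7)
"
```

```text
clock: 10.17
tcp_pos: [0.4644, -0.0317, 0.0248]
ee_rot: [0.859, 0.511, -0.002, 0.0]
contact_force: [-2.4, -5.3, -0.5]
width: 0.0374
gripper_force: 40.0
clock: 10.67
tcp_pos: [0.4945, -0.0455, 0.0249]
ee_rot: [0.823, 0.567, -0.001, 0.0]
contact_force: [-3.6, -4.5, -0.9]
width: 0.0377
gripper_force: 40.0
t 10.6667 tcp [494.5 -45.5  24.9] yang -20.87 zaxis [-0.0018 -0.002  -1.    ] shift [  2.  -32.8   0. ] turn z -13.17 F [-3.59 -4.55 -0.94] T [-0.89  0.72  0.47] w 37.7 g 40.01892149448395
```

```bash
python3 -m handwheel '[[0.08,6.39,0,0,0,-1.5],[0.08,6.39,0,0,0,-1.5],[0.08,6.39,0,0,0,-1.5],[0.08,6.39,0,0,0,-1.5],[0.08,6.39,0,0,0,-1.5],[0.08,6.39,0,0,0,-1.5],[0,0,0,0,0,0]]'; python3 -c "
from h import *
go((494.5,-45.5),-7.7)
c=cam('top'); a=cv2.resize(c['img'][150:270,180:380],None,fx=4,fy=4,interpolation=cv2.INTER_CUBIC); cv2.imwrite('pics/t5.png',a)
"
```

```text
clock: 11.25
tcp_pos: [0.5315, -0.0563, 0.0248]
ee_rot: [0.776, 0.63, -0.001, 0.0]
contact_force: [-3.7, -4.9, -1.1]
width: 0.0378
gripper_force: 40.0
t 11.25 tcp [531.5 -56.3  24.8] yang -11.87 zaxis [-0.0013 -0.0021 -1.    ] shift [  2.9 -38.4   0. ] turn z -4.17 F [-3.69 -4.89 -1.06] T [-1.04  0.65  0.46] w 37.8 g 40.035815834999084
```

View pics/t5.png

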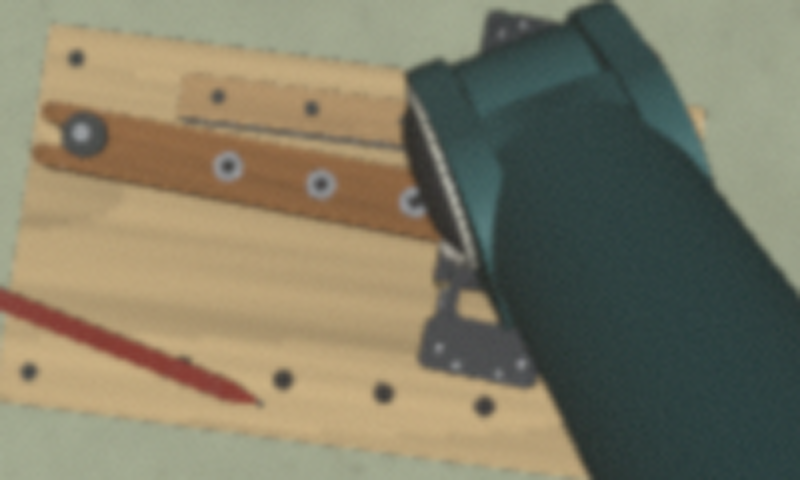

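The slot is home at the post (85,133), and the bar is a few degrees off the fence. I'll go on in half-degree rows.

```bash
python3 -m handwheel '[[0.01,2.13,0,0,0,-0.5],[0.01,2.13,0,0,0,-0.5],[0.01,2.13,0,0,0,-0.5],[0.01,2.13,0,0,0,-0.5],[0.01,2.13,0,0,0,-0.5],[0.01,2.13,0,0,0,-0.5],[0,0,0,0,0,0]]';python3 -m handwheel '[[0.01,1.5,0,0,0,-0.35],[0.01,1.5,0,0,0,-0.35],[0,0,0,0,0,0]]'; python3 -c "
from h import *
go((494.5,-45.5),-7.7)
"
```

```text
clock: 11.88
tcp_pos: [0.5434, -0.0583, 0.0248]
ee_rot: [0.76, 0.65, -0.001, 0.0]
contact_force: [-2.5, -4.1, -1.4]
width: 0.0376
gripper_force: 40.0
clock: 12.13
tcp_pos: [0.5463, -0.0588, 0.0248]
ee_rot: [0.756, 0.655, -0.001, 0.0]
contact_force: [-1.4, -5.6, -0.5]
width: 0.038
gripper_force: 40.0
t 12.1333 tcp [546.3 -58.8  24.8] yang -8.22 zaxis [-0.0018 -0.0022 -1.    ] shift [  5.8 -53.1   0.1] turn z -0.52 F [-1.37 -5.59 -0.49] T [-1.09  0.51  0.35] w 38.0 g 40.00316262245178
```

```bash
python3 -m handwheel '[[0.01,1,0,0,0,-0.24],[0.01,1,0,0,0,-0.24],[0,0,0,0,0,0]]';python3 -m handwheel '[[0,1,0,0,0,-0.24],[0,0,0,0,0,0]]';python3 -m handwheel '[[0,1,0,0,0,0],[0,0,0,0,0,0]]'; python3 -c "
from h import *
go((494.5,-45.5),-7.7)
"
```

```text
clock: 12.38
tcp_pos: [0.5477, -0.059, 0.0248]
ee_rot: [0.753, 0.658, -0.002, -0.0]
contact_force: [-2.4, -6.0, -0.5]
width: 0.0376
gripper_force: 40.0
clock: 12.55
tcp_pos: [0.5477, -0.059, 0.0247]
ee_rot: [0.752, 0.659, -0.003, -0.001]
contact_force: [-5.4, -4.0, 2.2]
width: 0.0376
gripper_force: 40.0
clock: 12.72
tcp_pos: [0.5477, -0.0591, 0.0247]
ee_rot: [0.752, 0.659, -0.003, -0.001]
contact_force: [-8.6, -4.8, 4.6]
width: 0.0379
gripper_force: 40.0
t 12.7167 tcp [547.7 -59.1  24.7] yang -7.58 zaxis [-0.0067 -0.0024 -1.    ] shift [  6.4 -54.5   0.3] turn z 0.12 F [-8.58 -4.83  4.61] T [-0.9   1.7  -0.02] w 37.9 g 39.98805284500122
```

The bar bears on the fence at 8.6 N, at −7.6°. I'll ease the push, release the bar and lift.

```bash
python3 -m handwheel '[[0,-0.7,0,0,0,0],[0,-0.6,0,0,0,0],[0,0,0,0,0,0]]';python3 -m handwheel '[[0,0,0,0,0,0],[0,0,0,0,0,0],[0,0,0,0,0,0],[0,0,0,0,0,0]]' 0.35; python3 -m handwheel '[[0,0,-5,0,0,0],[0,0,-10,0,0,0],[0,0,-20,0,0,0],[0,0,-20,0,0,0],[0,0,-20,0,0,0],[0,0,-20,0,0,0],[-20,0,-20,0,0,0],[-20,0,0,0,0,0],[-20,0,0,0,0,0],[-20,0,0,0,0,0],[0,0,0,0,0,0],[0,0,0,0,0,0]]'; python3 -c "
from h import *
go((518.8,-183.5),-8)
c=cams.read_camera('wrist'); cv2.imwrite('pics/w6.png',c['img'])
"
```

```text
clock: 12.97
tcp_pos: [0.5477, -0.059, 0.0247]
ee_rot: [0.752, 0.659, -0.002, -0.0]
contact_force: [-4.8, -4.5, 1.2]
width: 0.0377
gripper_force: 40.0
clock: 13.3
tcp_pos: [0.5504, -0.0567, 0.0255]
ee_rot: [0.752, 0.66, 0.001, 0.0]
contact_force: [-0.0, -0.4, 0.1]
width: 0.0598
gripper_force: 0.0
clock: 14.3
tcp_pos: [0.5393, -0.1375, 0.1409]
ee_rot: [0.753, 0.659, 0.0, 0.0]
contact_force: [-0.7, 1.6, 0.3]
width: 0.0599
gripper_force: 0.0
t 14.3 tcp [ 539.3 -137.5  140.9] yang -7.62 zaxis [ 9.e-04 -3.e-04 -1.e+00] shift [-48.3 -14.2  -0. ] turn z 0.38 F [-0.68  1.56  0.25] T [ 0.01 -0.02  0.04] w 59.9 g 0.0
```

View pics/w6.png

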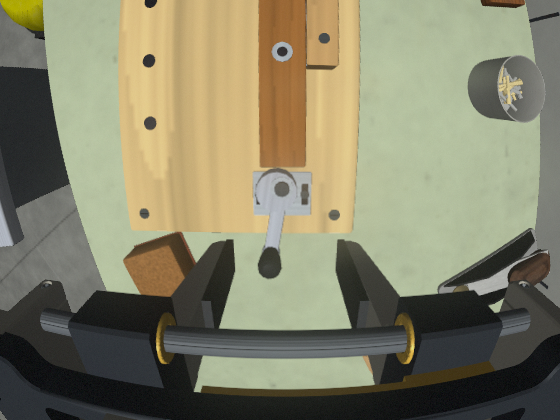

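The wrist view shows the bar seated against the fence with its plain end at row 166. The cam pivot is at (282,189) with a small gap to the bar, and the knob top is at (269,262). I'll locate both by ray.

```bash
cat >> h.py <<'E'
def wray(uv,z):
    c=cam("wrist"); d=np.array(uv,float)-[c['cx'],c['cy']]; r=np.hypot(*d); th=r/c['f']
    v=c['R']@np.r_[d/r*np.sin(th),np.cos(th)]; return (c['eye']+v*(z-c['eye'][2])/v[2])*1000
E
python3 - <<'E'
from h import *
k=wray((269,258),.07); k2=wray((269,263),.06);p=wray((282,189),.05); e=[wray((262,166),.046),wray((304,166),.046)]
print(k,k2,"pivot",p,"end",e,"block",wray((195,285),.03),wray((182,234),.03))
d=(k-p)[:2]; print(np.linalg.norm(d), np.degrees(np.arctan2(*(-d)))); a=7.6; yj=np.array([np.sin(np.radians(a)),np.cos(np.radians(a))]); post=np.array([581.2,182.5]); print("pivot in jig from post",[(p[:2]-post)@v for v in(yj,np.array([yj[1],-yj[0]]))], "end",[(np.mean(e,0)[:2]-post)@yj])
c=cam("top"); q=plane(c,[(701/3.333)+150,0+145+209/3.333],.07); print(q)
go(k[:2],-18)
E
```

```text
[ 521.3172099  -170.73786085   70.        ] [ 519.53394048 -179.65362772   60.        ] pivot [ 538.98069611 -117.95570158   50.        ] end [array([524.92237598, -97.27931093,  46.        ]), array([ 559.31927374, -101.86902384,   46.        ])] block [ 435.71289656 -212.13144143   30.        ] [ 436.25324309 -154.98031567   30.        ]
55.65927669210408 18.502755604638093
pivot in jig from post [np.float64(-303.40013329752543), np.float64(-2.111243589061568)] end [np.float64(-284.76476885625567)]
[[ 0.52000333 -0.18230122  0.07      ]]
t 14.75 tcp [ 539.3 -136.1  140.1] yang -7.43 zaxis [-1.e-04  1.e-04 -1.e+00] shift [-36.7 -13.4  -0. ] turn z 10.57 F [ 0.11  0.23 -0.69] T [-0.02 -0.12 -0.05] w 60.2 g 0.0
```

```bash
python3 -m handwheel '[[-10,-2.8,0,0,0,0],[-10,-2.8,0,0,0,0],[-10,-2.8,0,0,0,0],[-10,-2.8,0,0,0,0],[-9.6,-2.8,0,0,0,0],[0,0,0,0,0,5.5],[0,0,0,0,0,5.5],[0,0,12,0,0,0],[0,0,12,0,0,0],[0,0,12,0,0,0],[0,0,0,0,0,0],[0,0,0,0,0,0]]' 0.5 5; python3 -c "
from h import *
go((519,-183.5),-18.5,46)
c=cam('wrist'); c2=cam('side'); b=cv2.resize(c2['img'][200:300,210:340],None,fx=3,fy=3); o=np.zeros((300,790,3),np.uint8); o[:,:390]=b; o[:,400:790]=cv2.resize(c['img'][140:340,150:410],(390,300)); cv2.imwrite('pics/k7.png',o)
"
```

```text
clock: 15.75
tcp_pos: [0.518, -0.1836, 0.1026]
ee_rot: [0.811, 0.585, -0.001, -0.001]
contact_force: [0.3, -0.5, -0.8]
width: 0.0458
gripper_force: 0.0
t 15.75 tcp [ 518.  -183.6  102.6] yang -18.4 zaxis [-0.0027  0.0014 -1.    ] shift [ 0.4  1.1 56.6] turn z 0.1 F [ 0.33 -0.48 -0.78] T [-0.03 -0.03  0.04] w 45.8 g 0.0
```

View pics/k7.png

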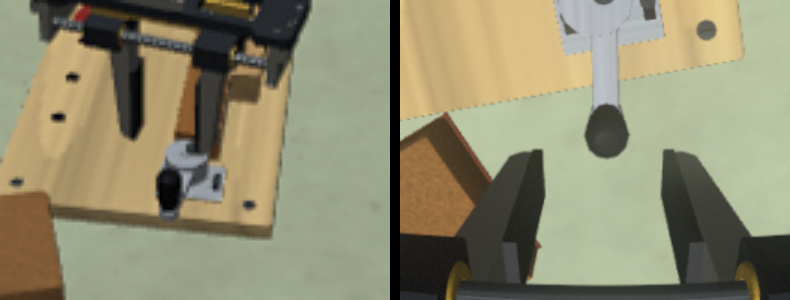

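In the wrist panel the knob (607,125) is laterally centred between the fingers and lined up with the lever. I'll check the distance along the lever.

```bash
python3 - <<'E'
from h import *
c=cam("wrist"); im=c['img']; m=((im.max(2)<60)).astype(np.uint8); m[:195]=0; m[250:]=0; m[:,:265]=0; m[:,310:]=0
n,l,s,ce=cv2.connectedComponentsWithStats(m); i=1+np.argmax(s[1:,4]); print("wrist knob",s[i],ce[i]); x,y,w,h,_=s[i]
print("bottom edge @70",wray((x+w/2,y+h),.07))
c=cam("side"); im=c['img'][240:285,250:290]; m=(im.max(2)<60).astype(np.uint8); n,l,s,ce=cv2.connectedComponentsWithStats(m); print("side",[(a.tolist(),(b+[250,240]).round(1)) for a,b in zip(s[1:],ce[1:]) if a[4]>20])
print("proj", proj(c,[[.519,-.1835,.0535],[.519,-.1835,.07],[.519,-.1835,.037]]).round(1))
E
```

```text
wrist knob [273 210  17  17  98] [280.69387755 217.31632653]
bottom edge @70 [ 518.18026026 -178.47541035   70.        ]
side [([0, 0, 8, 6, 30], array([253.7, 241.8])), ([22, 0, 5, 11, 25], array([275.2, 245.6])), ([28, 0, 5, 10, 34], array([280.3, 244.5])), ([12, 16, 8, 14, 94], array([265.8, 262.7]))]
proj [[265.6 263. ]
 [265.7 257.5]
 [265.6 268.4]]
```

The side view confirms the knob at (519,−183.5). I'll descend and take it lightly.

```bash
python3 -m handwheel '[[0.4,1,12,0,0,0],[0,0,12,0,0,0],[0,0,12,0,0,0],[0,0,10,0,0,0],[0,0,6,0,0,0],[0,0,4,0,0,0],[0,0,0,0,0,0]]'; python3 -m handwheel '[[0,0,0,0,0,0],[0,0,0,0,0,0],[0,0,0,0,0,0],[0,0,0,0,0,0],[0,0,0,0,0,0],[0,0,0,0,0,0]]' 0.9 8; python3 -c "
from h import *
go((539,-123),-18.5,46)"
```

```text
clock: 16.58
tcp_pos: [0.5194, -0.1837, 0.0469]
ee_rot: [0.811, 0.584, -0.001, -0.001]
contact_force: [0.5, -0.2, -0.9]
width: 0.0459
gripper_force: 0.0
clock: 17.08
tcp_pos: [0.5203, -0.1842, 0.0486]
ee_rot: [0.812, 0.584, 0.0, 0.0]
contact_force: [0.4, 0.3, 2.4]
width: 0.0198
gripper_force: 8.0
t 17.0833 tcp [ 520.3 -184.2   48.6] yang -18.49 zaxis [ 7.e-04 -5.e-04 -1.e+00] shift [64.  -1.6  2.6] turn z 0.01 F [0.43 0.26 2.36] T [-0.04  0.02  0.01] w 19.8 g 8.00039917230606
```

```bash
python3 -m handwheel '[[0.16,-4.53,0,0,0,4],[0.16,-4.53,0,0,0,4],[0.16,-4.53,0,0,0,4],[0.16,-4.53,0,0,0,4],[0.16,-4.53,0,0,0,4],[0,0,0,0,0,0]]'; python3 -m handwheel '[[0.04,-2.27,0,0,0,2],[0.04,-2.27,0,0,0,2],[0,0,0,0,0,0]]';  cat >> h.py <<'E'
def feel():
    s=monitor.get_state(); M=R.from_quat(s['ee_rot']).as_matrix(); p=np.array(s['tcp_pos'])*1000; d=p[:2]-[539,-123]
    print("t",round(s['clock'],2),"theta",round(np.radians(np.degrees(np.arctan2(-d[0],-d[1]))-7.6),3),"r",np.hypot(*d).round(1),"yang",np.degrees(np.arctan2(M[1,1],M[0,1])).round(1),"Ftool",(M.T@s['contact_force']).round(1),"Tz",round(s['ft_torque'][2],2),"w",round(s['width']*1000,1))
E
python3 -c "
from h import *
feel()"
```

```text
clock: 17.58
tcp_pos: [0.4996, -0.1737, 0.0486]
ee_rot: [0.901, 0.434, -0.001, 0.0]
contact_force: [-1.7, -1.3, 2.6]
width: 0.0199
gripper_force: 8.0
clock: 17.83
tcp_pos: [0.4964, -0.1711, 0.0485]
ee_rot: [0.915, 0.403, -0.001, 0.0]
contact_force: [-2.9, -2.3, 4.9]
width: 0.0198
gripper_force: 8.0
t 17.83 theta 0.592 r 64.3 yang -42.4 Ftool [-3.6 -0.5 -4.9] Tz -0.0 w 19.8
```

```bash
H="python3 -m handwheel"; python3 -m handwheel '[[-0.8,-2.27,-0.8,0,0,2],[0.04,-2.27,0,0,0,2],[0,0,0,0,0,0]]' >/dev/null; python3 -c "from h import *; feel()"; python3 -m handwheel '[[0.04,-2.27,0,0,0,2],[0.04,-2.27,0,0,0,2],[0,0,0,0,0,0]]' >/dev/null;  python3 -c "from h import *; feel()"; python3 -m handwheel '[[0.04,-2.27,0,0,0,2],[0.04,-2.27,0,0,0,2],[0,0,0,0,0,0]]'>/dev/null;  python3 -c "from h import *; feel()"
```

```text
t 18.08 theta 0.67 r 64.4 yang -46.4 Ftool [-0.4  0.7  1. ] Tz -0.13 w 19.5
t 18.33 theta 0.741 r 64.4 yang -50.4 Ftool [-0.6  0.5  1.6] Tz -0.09 w 20.0
t 18.58 theta 0.812 r 64.5 yang -54.4 Ftool [-2.   0.4  1.8] Tz -0.15 w 19.7
```

```bash
python3 -m handwheel '[[-0.3,-2.27,0,0,0,2],[0,0,0,0,0,0]]' >/dev/null; python3 -c "from h import *; feel()"; python3 -m handwheel '[[0.04,-2.27,0,0,0,2],[0,0,0,0,0,0]]' >/dev/null;  python3 -c "from h import *; feel()"; python3 -m handwheel '[[0.04,-2.27,0,0,0,2],[0,0,0,0,0,0]]'>/dev/null;  python3 -c "from h import *; feel()"
```

```text
t 18.75 theta 0.847 r 64.5 yang -56.4 Ftool [-0.8  1.   2.4] Tz -0.1 w 19.6
t 18.92 theta 0.883 r 64.5 yang -58.4 Ftool [-1.2  1.1  3.2] Tz -0.07 w 19.5
t 19.08 theta 0.918 r 64.6 yang -60.4 Ftool [-0.9  0.   3.4] Tz -0.12 w 19.7
```

```bash
python3 -m handwheel '[[0,-1.13,0,0,0,1],[0,0,0,0,0,0]]' >/dev/null; python3 -c "from h import *; feel()"; python3 -m handwheel '[[0,-1.13,0,0,0,1],[0,0,0,0,0,0]]' >/dev/null;  python3 -c "from h import *; feel()"
```

```text
t 19.25 theta 0.934 r 64.6 yang -61.4 Ftool [-0.9  1.3  4.1] Tz -0.06 w 19.7
t 19.42 theta 0.953 r 64.6 yang -62.5 Ftool [-1.7  0.7  5.2] Tz -0.04 w 19.8
```

```bash
python3 -m handwheel '[[-0.3,-1.13,0.8,0,0,1],[0,0,0,0,0,0]]' >/dev/null; python3 -c "from h import *; feel()"; python3 -m handwheel '[[0,-1.7,0,0,0,1.5],[0,0,0,0,0,0]]' >/dev/null;  python3 -c "from h import *; feel()"; python3 -m handwheel '[[0,-1.7,0,0,0,1.5],[0,0,0,0,0,0]]' >/dev/null; python3 -c "from h import *; feel()"
```

```text
t 19.58 theta 0.964 r 64.6 yang -63.5 Ftool [-2.1  1.6 -1.5] Tz -0.05 w 19.7
t 19.75 theta 0.995 r 64.7 yang -65.1 Ftool [-2.5  0.2 -3.5] Tz -0.1 w 19.8
t 19.92 theta 1.019 r 64.7 yang -66.6 Ftool [-3.1  1.3 -4.1] Tz -0.01 w 19.5
```

```bash
python3 -m handwheel '[[0,-1.7,0,0,0,1.5],[0,0,0,0,0,0]]' >/dev/null; python3 -c "from h import *; feel()"; python3 -m handwheel '[[0,-1.7,0,0,0,1.5],[0,0,0,0,0,0]]' >/dev/null;  python3 -c "from h import *; feel()"
```

```text
t 20.08 theta 1.04 r 64.8 yang -68.1 Ftool [-3.3  1.9 -5.8] Tz -0.01 w 19.7
t 20.25 theta 1.058 r 64.8 yang -69.6 Ftool [-4.   4.2 -4.8] Tz 0.01 w 19.9
```

```bash
python3 -m handwheel '[[-0.6,-1.13,-0.4,0,0,1],[0,0,0,0,0,0]]' >/dev/null; python3 -c "from h import *; feel()"; python3 -m handwheel '[[0,-1.13,0,0,0,1],[0,0,0,0,0,0]]' >/dev/null;  python3 -c "from h import *; feel()"
```

```text
t 20.42 theta 1.073 r 64.8 yang -70.6 Ftool [-1.3  4.2  1.3] Tz -0.01 w 19.6
t 20.58 theta 1.084 r 64.8 yang -71.6 Ftool [-1.1  7.1  0.8] Tz 0.02 w 19.8
```

```bash
python3 -m handwheel '[[0,-0.5,0,0,0,0.4],[0,0,0,0,0,0],[0,0,0,0,0,0]]' >/dev/null; python3 -c "from h import *; feel()"
```

```text
t 20.83 theta 1.087 r 64.8 yang -72.0 Ftool [-2.   6.9  1.5] Tz -0.04 w 19.5
```

```bash
python3 -m handwheel '[[0,-0.8,0,0,0,0.6],[0,0,0,0,0,0],[0,0,0,0,0,0]]' >/dev/null; python3 -c "from h import *; feel()"
```

```text
t 21.08 theta 1.093 r 64.7 yang -72.6 Ftool [0.  7.3 2.6] Tz 0.03 w 19.7
```

The cam is snug, about 6 N over the free drag. I'll ease off, open, lift straight up and back away.

```bash
python3 -m handwheel '[[0,0.7,0,0,0,0],[0,0.7,0,0,0,0],[0,0,0,0,0,0]]' >/dev/null; python3 -c "from h import *; feel()"; python3 -m handwheel '[[0,0,0,0,0,0],[0,0,0,0,0,0],[0,0,0,0,0,0],[0,0,0,0,0,0]]' 0.55; python3 -m handwheel '[[0,0,-6,0,0,0],[0,0,-10,0,0,0],[0,0,-20,0,0,0],[0,0,-20,0,0,0],[0,0,-20,0,0,0],[-10,0,-20,0,0,0],[-25,0,-10,0,0,0],[-25,0,0,0,0,0],[-25,0,0,0,0,0],[-25,0,0,0,0,0],[-25,0,0,0,0,0],[-25,0,0,0,0,0],[-25,0,0,0,0,0],[0,0,0,0,0,0],[0,0,0,0,0,0]]'; python3 -c "
from h import *
c=cam('top'); c2=cam('side'); a=cv2.resize(c['img'][150:275,170:390],(792,450),interpolation=cv2.INTER_CUBIC); cv2.imwrite('pics/t8.png',a)
"
```

```text
t 21.33 theta 1.089 r 64.7 yang -72.5 Ftool [-0.5  6.7  1.7] Tz 0.0 w 19.8
clock: 21.67
tcp_pos: [0.477, -0.1433, 0.0484]
ee_rot: [0.988, 0.153, -0.0, -0.0]
contact_force: [-0.2, -0.5, -0.4]
width: 0.0414
gripper_force: 0.0
clock: 22.92
tcp_pos: [0.3004, -0.2004, 0.1555]
ee_rot: [0.989, 0.151, 0.001, 0.001]
contact_force: [0.2, 0.3, 0.1]
width: 0.0415
gripper_force: 0.0
```

View pics/t8.png

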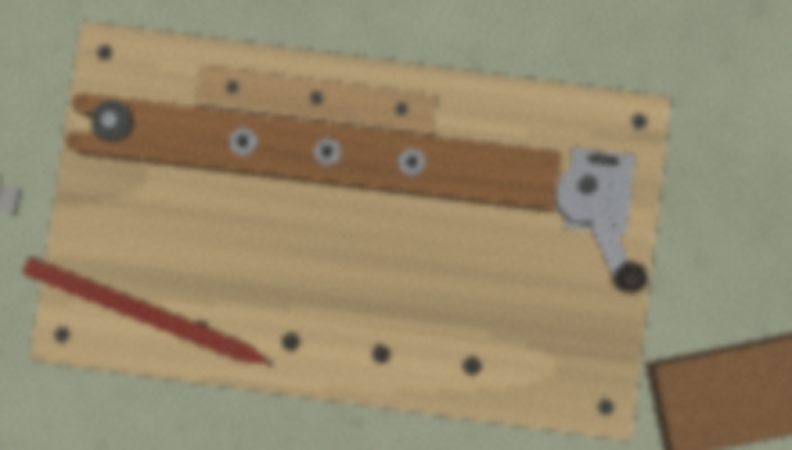

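The bar lies flush on the fence, the post (110,120) is at the slot bottom and the cam disc touches the bar's end (560,190). I'll check that the knob stayed where I left it.

```bash
python3 - <<'E'
from h import *
a=np.radians(np.degrees(1.089)+7.6); k=np.array([539-64.7*np.sin(a),-123-64.7*np.cos(a)])/1000; print("held",k)
for n,roi in(("side",(235,235,290,285)),("top",(335,215,355,235))):
    c=cam(n); x0,y0,x1,y1=roi; m=(c['img'][y0:y1,x0:x1].max(2)<65).astype(np.uint8); _,l,s,ce=cv2.connectedComponentsWithStats(m); i=1+np.argmax(s[1:,4]); print(n,s[i],ce[i]+[x0,y0],"proj",proj(c,[[*k,.0535],[*k,.07]]).round(1))
E
```

```text
held [ 0.47820378 -0.1451339 ]
side [10 11  8 15 93] [248.69892473 252.38709677] proj [[248.6 252.3]
 [248.5 246.9]]
top [ 6  9  8  6 39] [344.74358974 226.61538462] proj [[343.  226.7]
 [344.2 226.4]]
```

```bash
python3 -c "
from h import *
print(ctrl.sign_off())"
```

```text
the job is handed in; nothing more can be done
None
```

I fitted the bar and handed the job in: the slot is home on the post, the bar lies flush along the fence, and the cam is snug on its end (about 6 N over free drag). The cam stayed where I left it, and I let go and backed the arm clear at about 23 s.

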